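Bleed down the air leak-test rig

ROBOT

A 7-joint arm with a two-finger parallel gripper is mounted at the origin on the work surface. World frame = base frame: x ahead of the robot, y to its left, z up, the work surface at z = 0. Lengths are in mm, angles in rad, forces in N, time in s.
With the tool pointing down it reaches from about 400 to 900 mm from the base axis. Payload 5.6 kg.
Tool frame: the origin (TCP) lies midway between the tips of the shut fingers; the grasp point (between the pads) lies 19 mm behind it; z points along the fingers, y is the line along which they close (so a half turn about z gives the same grasp; the last joint's range is limited). The gripper opens to 92 mm and grips with 3 to 60 N. Pads are 20 mm wide; open, the fingers measure 128 mm over their backs; the gripper's body (75 mm by 189 mm) begins 69 mm behind the grasp point.
Start: joints at [-1.216, 0.468, -0.012, 1.603, 0.006, 1.071, -0.056], TCP at [251.845, 599.236, 214.592] pointing down, gripper open.
Joint ranges: [-2.53, 2.53], [-0.31, 2.02], [-1.57, 1.55], [0.28, 2.44], [-1.29, 4.43], [0.15, 1.84], [-2.92, 2.92]. Speed limits (rad/s): [2.57, 2.57, 3.14, 3.14, 3.14, 3.14, 3.14].

INTERFACE

Orientations are given as a rotation vector (axis times angle).
In Python, from cell import robot, grip, kin, viewer gives the robot as it stands. Calls block until the motion is done:
- robot.movep(position, orientation): joint-space move of the TCP to a pose.
- robot.servo_line(position, feed=150, rotation=None): straight line of the TCP; rotation=None keeps the orientation; feed is the mean speed in mm/s.
- robot.goto_joints(angles): joint-space move.
- grip(opening, newtons=None): opening from 0.0 (shut) to 1.0 (fully open); newtons is the grip in N (None keeps the last); returns when the fingers have stopped.
- robot.hold(seconds).
- kin.ik(position, orientation): joint angles nearest the present ones, or None.
- robot.observe(): the state.
- viewer.read_camera(name): name is "scene" or "top" or "wrist"; returns the picture (420x560x3 uint8, red, green, blue); there is no depth.
- viewer.camera_info(name): a dict with "camera_matrix" (3x3 intrinsics, pixels), "R" (3x3) and "t" (3): a world point X has camera coordinates R X + t. Camera axes: x right, y down, z forward; pixel columns grow to the right and rows downward; lengths in mm; the calibration is good to about 2 mm. A picture is of the moment at which its call begins: read the wrist's pose just before it. camera_info takes no time and is no camera call; for the wrist camera it gives the pose at the moment of the call.
A pose or a line that the arm cannot do raises robot.IKError and nothing moves.
- robot.job_done(): hands the job in; it is judged then, once.
Trained networks look in the newest picture that a camera, given by its name, has taken for a name from the list of things; names that differ only in an ending like _2 or _b are one class to them, and where a whole thing is asked for, a point or a joint stands for the part that bears it (a point fixed in the world has none). Each returns a list of dicts, best first, with "confidence" (0 to 1); they miss things now and then, are a little off and sometimes report something else, mostly with a low value. They report only what shows in the picture. A call takes as long as a camera call.
- viewer.silhouettes(name, camera): "mask" (420x560 bool, what is visible of it).
- viewer.pinpoint(name, camera): "at" ([x, y, z] in mm, in the coordinates of the camera as it stood for that picture, good to about 4 mm: a listed point, or the origin of a listed thing).
The state is a dict: "t": time; "joints": joint angles; "joint_velocities": joint speeds; "joint_torque": joint torques, N m; "tcp_pos": TCP position; "tcp_rot": TCP orientation; "contact_force": force on the tool from outside, world axes, zero at the start; "wrist_torque": the same for the moment, N m; "grip_width": opening from 0.0 (shut) to 1.0 (fully open); "grip_force": force on a finger pad.
Only numpy, scipy, OpenCV 4.12 (cv2) and the standard library are available. Lean on these libraries where they do the work, as an engineer would, in place of code of your own. Each camera call takes 0.05 s, during which the arm holds its last target. There are 200 camera calls.

TASK

The leak test is finished: take the pressure off the test rig. With a fingertip, push the supply valve's lever round until that valve is fully shut, and only then push the vent valve's lever round until the vent is fully open. Only push on the levers, without gripping them or straining them against their stops, and leave the test-piece valve and the loose things as they are.

Things in the scene. Friction and masses are not known exactly. Their poses are not given: they have to be found in the camera images.
- supply_lever (a joint): Lever of the supply valve, in rad: 0 = shut against its stop, square across the pipe, pointing to the branch's +y; 1.571 = fully open against its stop, in line with the pipe, pointing back over the header. Grows counter-clockwise seen from above. All three levers are alike and stiff: about 8 N of push at 75 mm from the stem; they stay where left.
- supply_branch: The supply branch: it has a square grey filter-regulator (black round knob on top at 149 mm, clear bowl below), then a pipe dropping into the bench. Fixed; pipe 21 mm, centre 85 mm above the bench. Origin on the bench straight under the valve's stem, about which the lever turns; x along the pipe away from the header, y to its left, z up.
- supply_tip (a point): A point on the supply lever's centre line 100 mm from the stem axis, 135 mm above the bench; it turns with the lever. The lever is a steel strip ending in a black sleeve that reaches from 43 to 105 mm from the stem, 18 mm wide, 10 mm thick, centred at this height, so its underside is 130 mm above the bench; pipe and header (top 105 mm) lie below.
- vent_lever (a joint): Lever of the vent valve, in rad: 0 = shut against its stop, square across the pipe, pointing to the branch's +y; 1.571 = fully open against its stop, in line with the pipe, pointing back over the header. Grows counter-clockwise seen from above. All three levers are alike and stiff: about 8 N of push at 75 mm from the stem; they stay where left.
- vent_branch: The vent branch: the shortest, ending free in a bare bronze silencer 21 mm across and 45 mm long. Fixed; pipe 21 mm, centre 85 mm above the bench. Origin on the bench straight under the valve's stem, about which the lever turns; x along the pipe away from the header, y to its left, z up.
- vent_tip (a point): A point on the vent lever's centre line 100 mm from the stem axis, 135 mm above the bench; it turns with the lever. The lever is a steel strip ending in a black sleeve that reaches from 43 to 105 mm from the stem, 18 mm wide, 10 mm thick, centred at this height, so its underside is 130 mm above the bench; pipe and header (top 105 mm) lie below.
- test_lever (a joint): Lever of the test valve, in rad: 0 = shut against its stop, square across the pipe, pointing to the branch's +y; 1.571 = fully open against its stop, in line with the pipe, pointing back over the header. Grows counter-clockwise seen from above. All three levers are alike and stiff: about 8 N of push at 75 mm from the stem; they stay where left.
- test_branch: The test-piece branch: it feeds a small welded steel receiver, 90 mm across, 150 mm long, lying on two wooden saddles. Fixed; pipe 21 mm, centre 85 mm above the bench. Origin on the bench straight under the valve's stem, about which the lever turns; x along the pipe away from the header, y to its left, z up.
- test_tip (a point): A point on the test lever's centre line 100 mm from the stem axis, 135 mm above the bench; it turns with the lever. The lever is a steel strip ending in a black sleeve that reaches from 43 to 105 mm from the stem, 18 mm wide, 10 mm thick, centred at this height, so its underside is 130 mm above the bench; pipe and header (top 105 mm) lie below.
- header: Header of the leak-test rig: aluminium bar 400 mm long, 40 mm square, top 105 mm above the bench, on two posts. Origin on the bench under its middle; y along the bar, x towards the branches, which leave it 145 mm apart in any order, valve stems 130 mm from its centre line. A round gauge 67 mm across, 144 mm high, stands at the +y end, 238 mm from the middle.
- coupling: Loose steel pipe coupling, 33 mm across and 42 mm high, standing between two branches; origin at its underside. To be left alone.
- tape_roll: Loose white roll of thread tape, 54 mm across and 14 mm high, lying between two branches; origin at its underside. To be left alone.
- solder_spool: Loose spool of solder, 54 mm across and 42 mm high, standing between two branches; origin at its underside. To be left alone.
- spanner: Loose steel spanner, 160 mm long, lying to the right of the header; origin on the bench under its middle. To be left alone.
- spare_valve: Loose spare ball valve like those on the rig, sitting to the left of the header, beyond the gauge, about 72 mm high; not part of the rig; origin at its underside. To be left alone.
- leak_spray: Loose white bottle of leak-detection fluid, 60 mm across and 170 mm high, standing to the right of the rig; origin at its underside. To be left alone.
- water_bottle: Loose clear bottle, 62 mm across and 190 mm high, standing to the left of the rig; origin at its underside. To be left alone.

How it is judged:
By the outcome, as a careful person would: the job done as asked, in the order asked, and still so for the second after the job is handed in, with the robot touching nothing.
It also fails if it takes over 58 s, if anything falls off the work surface, if the arm or the gripper's body presses on something with over 40 N, if the wrist force passes 120 N, or if a joint passes its speed limit or range.

## Working session

There is one attempt and no reset: what is moved stays moved. The work goes in short steps, each a Python script; the robot and the scene stay as the last script left them, time stands still between calls to the robot, and variables do not carry over. Pictures are saved under pics/ and viewed, at most 10 in all, crops included, and the job is handed in when it is done.

```bash
mkdir -p pics; ls
cat > h.py <<'E'
import numpy as np, cv2
from cell import robot, grip, kin, viewer
def shot(cam,fn=None):
    im=viewer.read_camera(cam)
    if fn: cv2.imwrite('pics/'+fn,im[:,:,::-1])
    return im
def toworld(p,cam):
    c=viewer.camera_info(cam); return np.array(c['R']).T@(np.array(p)-np.array(c['t']))
def toplane(uv,z,cam):
    c=viewer.camera_info(cam);R=np.array(c['R']);t=np.array(c['t'])
    d=R.T@np.linalg.inv(np.array(c['camera_matrix']))@np.array([*uv,1.]);o=-R.T@t
    return o+d*(z-o[2])/d[2]
def topix(X,cam):
    c=viewer.camera_info(cam);p=np.array(c['camera_matrix'])@(np.array(c['R'])@np.array(X)+np.array(c['t']));return p[:2]/p[2]
E
python3 - <<'E'
from h import *
np.set_printoptions(precision=1,suppress=True)
for cam in ('top','scene'):
    im=shot(cam,cam+'1.png')
    for n in ('supply_branch','supply_tip','vent_branch','vent_tip','test_branch','test_tip','header','coupling','tape_roll','solder_spool','spanner','spare_valve','leak_spray','water_bottle'):
        for d in viewer.pinpoint(n,cam)[:3]:
            print(cam,n,round(d['confidence'],2),toworld(d['at'],cam),topix(toworld(d['at'],cam),cam))
s=robot.observe();print(s['t'],s['tcp_pos'],s['tcp_rot'])
E
```

```text
pics
top supply_branch 0.95 [565.8 -26.9   0.4] [305.4 204.8]
top supply_tip 0.63 [470.1  -0.8 137.5] [298.9 232.1]
top vent_branch 0.8 [567.1 116.4  -1.2] [261.2 205.5]
top vent_branch 0.75 [487.1 304.    1. ] [203.5 231.4]
top vent_tip 0.67 [565.9 219.  137.2] [224.5 201.7]
top vent_tip 0.17 [566.8 117.9  -0.8] [260.7 205.5]
top test_branch 0.7 [ 565.8 -176.8    2.7] [351.9 203.7]
top test_tip 0.69 [ 465.8 -157.9  131.7] [351.8 232.4]
top header 0.72 [438.4 -27.8   0.6] [306.7 244.2]
top coupling 0.46 [511.2  57.6   1.3] [279.7 222.2]
top tape_roll 0.52 [ 507.8 -107.6   -0.1] [330.9 222.1]
top solder_spool 0.82 [637.7  46.3   1.4] [282.3 183.3]
top spanner 0.64 [ 444.6 -306.6   -1.2] [393.4 240.4]
top spare_valve 0.72 [ 568.5 -175.9    2.9] [351.5 202.8]
top spare_valve 0.62 [485.4 302.5   1.8] [203.9 231.9]
top leak_spray 0.74 [ 622.4 -396.5    2. ] [419.1 184.7]
top water_bottle 0.79 [576.9 373.9   0.5] [181.8 204.2]
scene supply_branch 0.75 [562.6 -27.9  -0.1] [264.9 234.4]
scene supply_branch 0.21 [463.3  -3.  137.4] [272.4 175.6]
scene supply_tip 0.82 [464.7  -6.6 135.6] [271.
[... 243 characters left out ...]
anch 0.57 [ 561.  -175.3   -2.2] [211.9 235.4]
scene test_tip 0.77 [ 466.  -154.8  131.1] [215.2 179. ]
scene header 0.88 [439.2 -27.5  -2.6] [265.  198.3]
scene header 0.74 [483.4 307.6   5.4] [381.7 206.9]
scene coupling 0.66 [508.   54.6   2.1] [293.9 216.7]
scene tape_roll 0.75 [439.6 -27.6   1.4] [264.9 197.6]
scene tape_roll 0.72 [ 509.4 -116.7    3.7] [233.5 218.1]
scene solder_spool 0.91 [635.8  43.5  -3.8] [291.5 258. ]
scene spanner 0.57 [ 443.5 -310.7   -0.8] [167.8 201.1]
scene spare_valve 0.97 [481.3 306.8   5.6] [381.3 206.3]
scene leak_spray 0.81 [ 621.2 -396.2    2.4] [128.  255.8]
scene water_bottle 0.84 [575.  370.5  -5.6] [408.2 236.1]
1.5 [251.8 599.2 214.6] [0.6 3.1 0. ]
```

View pics/top1.png

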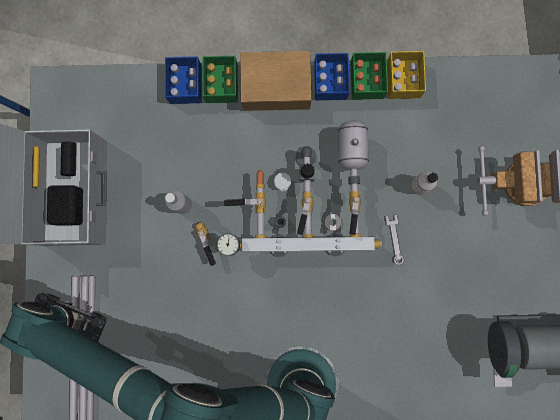

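View pics/scene1.png

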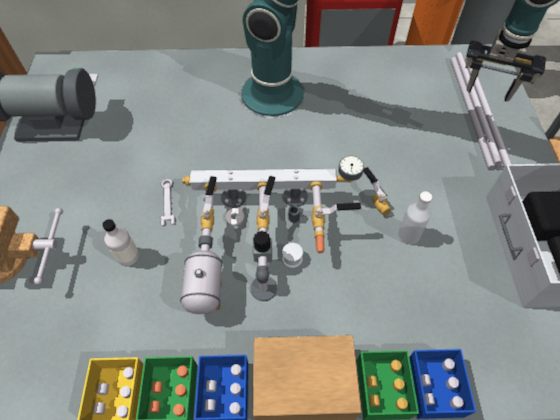

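Both pictures agree with the networks. From +y to −y the branches run vent, supply, test. The supply lever lies nearly in line with its pipe (top view px ~(305,225)) and the vent lever square across (~(238,202)). I'll go above the rig and refine from near, and check the IK for the push arcs.

```bash
cat >> h.py <<'E'
from scipy.spatial.transform import Rotation as Ro
def rot(th,sg):   # tool down, tool y along the lever (angle th)
    y=sg*np.array([-np.sin(th),np.cos(th),0]);z=np.array([0,0,-1.])
    return Ro.from_matrix(np.c_[np.cross(y,z),y,z]).as_rotvec()
def pos(stem,th,side,off=19,r=80,z=122):  # side -1: pushes theta down, +1 would be on the side pushing up
    return np.array([stem[0]-r*np.sin(th)+side*off*np.cos(th),stem[1]+r*np.cos(th)+side*off*np.sin(th),z])
E
python3 - <<'E'
from h import *
np.set_printoptions(precision=2,suppress=True)
s=robot.observe();p=np.array(s['tcp_pos']);print(Ro.from_rotvec(s['tcp_rot']).as_matrix())
robot.servo_line([p[0],p[1],330],feed=200)
robot.movep([500,50,330],rot(0.7,1) if kin.ik([500,50,330],rot(0.7,1)) is not None and abs(kin.ik([500,50,330],rot(0.7,1))[6])<1.8 else rot(0.7,-1))
grip(0.0)
im=shot('wrist','w1.png')
for n in ('supply_branch','supply_tip','vent_branch','vent_tip','test_branch','test_tip','header'):
    for d in viewer.pinpoint(n,'wrist')[:2]:
        print(n,round(d['confidence'],2),toworld(d['at'],'wrist'),topix(toworld(d['at'],'wrist'),'wrist'))
for sg in (1,-1):
  for st,sd,ths in (((565,-28),-1,(1.35,.7,0)),((566,115),1,(0,.8,1.57))):
    for th in ths:print(sg,sd,th,kin.ik(pos(st,th,sd),rot(th,sg)))
s=robot.observe();print(s['t'],s['joints'],s['contact_force'])
E
```

```text
[[-0.92  0.39  0.  ]
 [ 0.39  0.92  0.  ]
 [-0.    0.   -1.  ]]
supply_branch 0.76 [564.62 -33.3   -0.23] [355.72 167.28]
supply_tip 0.61 [463.78  -3.77 129.14] [298.85 236.63]
vent_branch 0.57 [567.11 116.88   0.54] [277.43  95.89]
vent_tip 0.73 [554.18 213.72 132.18] [189.27  33.97]
test_branch 0.59 [465.05  -7.02 130.31] [301.78 237.91]
test_tip 0.62 [ 464.55 -158.39  131.4 ] [395.63 313.59]
test_tip 0.45 [464.99  -6.94 132.81] [301.81 238.71]
1 -1 1.35 [-0.99  0.73  1.35  2.13 -0.86  1.02 -2.53]
1 -1 0.7 [ 0.85  0.81 -1.32  1.99  0.9   1.11  1.39]
1 -1 0 [-0.37  0.42  0.26  1.94 -0.15  0.8   1.55]
1 1 0 [-0.51  0.52  0.18  1.77 -0.12  0.86  1.29]
1 1 0.8 [ 0.49  0.91 -1.33  1.86  0.96  1.2   1.2 ]
1 1 1.57 [-1.29  0.77  1.35  2.09 -0.89  1.06 -2.63]
-1 -1 1.35 [-0.49  0.35  0.57  2.11 -0.27  0.75  0.04]
-1 -1 0.7 [-0.59  0.38  0.58  2.08 -0.29  0.77 -0.7 ]
-1 -1 0 [-0.63  0.46  0.61  1.96 -0.35  0.82 -1.4 ]
-1 1 0 [-0.78  0.56  0.54  1.79 -0.36  0.89 -1.64]
-1 1 0.8 [-0.78  0.45  0.47  1.94 -0.27  0.81 -0.92]
-1 1 1.57 [-0.71  0.37  0.45  2.06 -0.23  0.76 -0.12]
6.1333 [-0.73  0.1   0.61  1.84 -0.06  1.22 -0.96] [0.41 0.2  0.06]
```

View pics/w1.png

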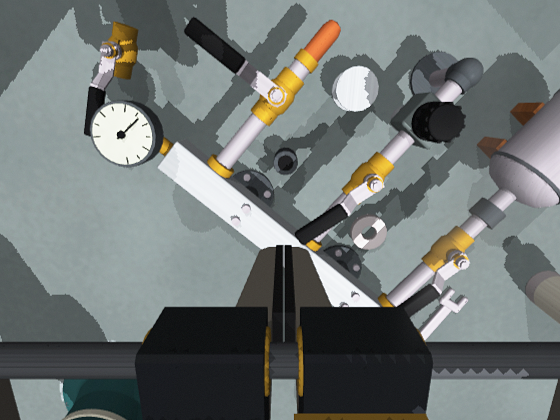

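The wrist picture shows the supply stem bolt at about (374,183) and its sleeve end near (300,238). The vent bolt is at (277,96) and its sleeve end near (188,25). Next I convert these, then approach and push the supply lever in small steps with the force watched.

```bash
cat >> h.py <<'E'
def F(): return np.array(robot.observe()['contact_force'])
def push(stem,th,side,end,step,fmax,off=19,feed=60,v=True):
    """side=-1 turns the lever down to 'end', +1 up; stops once the tangential force passes fmax"""
    while (end-th)*(1 if side<0 else -1)<-1e-6:
        th=max(end,th-step) if side<0 else min(end,th+step)
        robot.servo_line(pos(stem,th,side*(1 if side<0 else -1),off),feed=feed,rotation=rot(th,-1))
        f=F(); t=side*np.array([np.cos(th),np.sin(th)])
        ft=abs(f[:2]@t)
        if v: print('%.3f ft=%.1f |f|=%.1f'%(th,ft,np.linalg.norm(f)))
        if ft>fmax: break
    return th
E
python3 - <<'E'
# simpler sign convention: finger sits at +side*(cos,sin); theta moves by +... tidy it
s=open('h.py').read()
i=s.index('def push')
s=s[:i]+'''def push(stem,th,d,end,step,fmax,off=19,feed=60):
    """d=-1: lever angle decreases to end, d=+1: increases. Finger at side d... stops when tangential force > fmax"""
    side=-1 if d<0 else 1          # finger stands behind the motion
    side=side*SIDE
    while d*(end-th)>1e-6:
        th=th+d*min(step,abs(end-th))
        robot.servo_line(pos(stem,th,side,off),feed=feed,rotation=rot(th,-1))
        f=F(); ft=abs(f[:2]@np.array([np.cos(th),np.sin(th)]))
        print('%.3f ft=%.1f |f|=%.1f'%(th,ft,np.linalg.norm(f)))
        if ft>fmax: break
    return th
SIDE=1
'''
open('h.py','w').write(s)
E
python3 - <<'E'
from h import *
np.set_printoptions(precision=1,suppress=True)
for n,a,z in (('sup',(374,183),140),('supend',(299,238),138),('vent',(277,96),140),('ventend',(187,25),138),('test',(462,262),140)):
    print(n,toplane(a,z,'wrist'))
E
```

```text
sup [563.7 -22.  140. ]
supend [465.   -2.5 138. ]
vent [564.8 112.6 140. ]
ventend [559.1 218.  138. ]
test [ 562.4 -162.1  140. ]
```

Run:
```python
from h import *
np.set_printoptions(precision=1,suppress=True)
S=(566,-28);th=1.33
a=pos(S,th,-1,38)
robot.movep([a[0],a[1],230],rot(th,-1))
robot.servo_line(a,feed=120)
print(a,F())
for off in (28,24,21,19):
    robot.servo_line(pos(S,th,-1,off),feed=60); print(off,F())
th=push(S,th,-1,1.0,0.11,30)
shot('wrist','w2.png');s=robot.observe();print(s['t'],s['tcp_pos'])
```

```text
[479.2 -45.8 122. ] [-0.2 -0.6  0. ]
28 [-0.1  0.1 -0.3]
24 [0.3 0.1 0.3]
21 [-0.4 -0.2 -0.9]
19 [-1.3 -1.9  0.7]
1.220 ft=4.3 |f|=4.5
1.110 ft=3.8 |f|=4.3
1.000 ft=5.0 |f|=5.8
10.05 [488.2  -2.6 122. ]
```

View pics/w2.png

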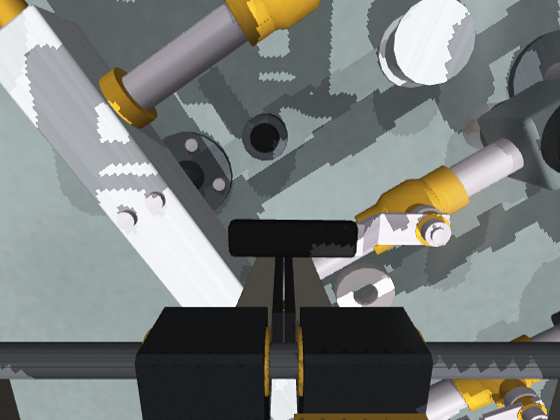

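The picture shows the sleeve at (230–355, 220–257) lying flat against the fingers and turning with them. I'll carry on, with fine steps near the stop.

Run:
```python
from h import *
S=(566,-28)
th=push(S,1.0,-1,0.12,0.11,18)
if th<0.13: th=push(S,th,-1,-0.08,0.01,11,feed=30)
s=robot.observe();print(s['t'],s['tcp_pos'],th)
```

```text
0.890 ft=5.1 |f|=6.2
0.780 ft=5.5 |f|=7.2
0.670 ft=4.1 |f|=5.2
0.560 ft=4.4 |f|=5.5
0.450 ft=3.6 |f|=4.8
0.340 ft=5.5 |f|=6.9
0.230 ft=4.4 |f|=5.4
0.120 ft=5.1 |f|=6.7
0.110 ft=5.5 |f|=7.1
0.100 ft=6.6 |f|=7.6
0.090 ft=7.2 |f|=8.6
0.080 ft=6.6 |f|=8.3
0.070 ft=7.4 |f|=9.0
0.060 ft=5.8 |f|=8.5
0.050 ft=5.7 |f|=7.5
0.040 ft=7.7 |f|=8.8
0.030 ft=6.6 |f|=8.8
0.020 ft=7.3 |f|=8.9
0.010 ft=6.9 |f|=8.9
0.000 ft=6.6 |f|=8.4
-0.010 ft=6.7 |f|=9.1
-0.020 ft=7.2 |f|=9.2
-0.030 ft=8.6 |f|=11.1
-0.040 ft=10.4 |f|=13.2
-0.050 ft=13.2 |f|=16.5
16.7 [545.87189777  51.12479954 120.9772411 ] -0.0499999999999999
```

The force climbed from 7 N to 13 N, so the lever is against its stop. I'll back off, lift and check before touching the vent.

Run:
```python
from h import *
np.set_printoptions(precision=1,suppress=True)
p=np.array(robot.observe()['tcp_pos'])
robot.servo_line(p+[-22,0,0],feed=80)
robot.servo_line([p[0]-22,p[1],240],feed=150)
b=pos((566,116.5),0.0,1,40)
robot.movep([b[0]-60,b[1]-50,300],rot(0,-1))
shot('wrist','w3.png')
for n in ('supply_branch','supply_tip','vent_branch','vent_tip'):
    for d in viewer.pinpoint(n,'wrist')[:2]:
        print(n,round(d['confidence'],2),toworld(d['at'],'wrist'),topix(toworld(d['at'],'wrist'),'wrist'))
shot('top')
for n in ('supply_tip','vent_tip'):
    for d in viewer.pinpoint(n,'top')[:2]: print('top',n,round(d['confidence'],2),toworld(d['at'],'top'))
print(robot.observe()['t'])
```

```text
supply_branch 0.55 [565.7 -35.4  -4. ] [415.4 152.1]
supply_tip 0.62 [562.6  66.  130.7] [362.4 172.6]
vent_branch 0.7 [566.2 114.5  -2.4] [305.1 152.4]
vent_tip 0.91 [558.3 214.  132.5] [212.6 178. ]
vent_tip 0.19 [579.4 373.1  -2.1] [112.9 143.2]
top supply_tip 0.63 [568.   74.1 134.5]
19.0667
```

View pics/w3.png

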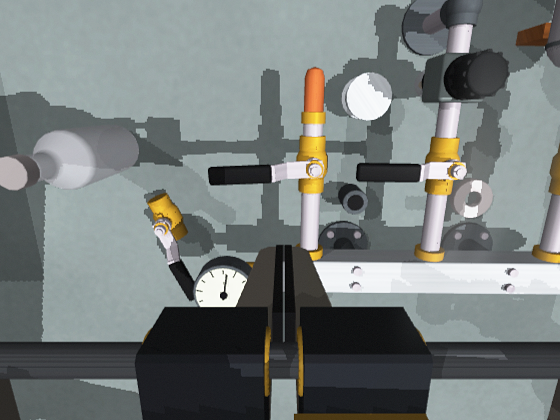

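The supply lever (sleeve at (357–420,172), stem at (456,171)) now lies square across its pipe. The vent lever is still about square (tip (209,175), stem (314,170)). Now the vent.

Run:
```python
from h import *
np.set_printoptions(precision=1,suppress=True)
V=(566,116.5);th=0.05
a=pos(V,th,1,38)
robot.movep([a[0],a[1],230],rot(th,-1))
robot.servo_line(a,feed=120); print(F())
for off in (28,24,21,19):
    robot.servo_line(pos(V,th,1,off),feed=60); print(off,F())
th=push(V,th,1,1.45,0.1,18)
if th>1.44: th=push(V,th,1,1.66,0.01,11,feed=30)
s=robot.observe();print(s['t'],s['tcp_pos'],th)
```

```text
[ 0.8 -0.   0.2]
28 [0.8 0.1 0.4]
24 [-0.2  0.4  0.3]
21 [-1.4  0.4  0.4]
19 [ 0.  -0.1 -0.3]
0.150 ft=5.2 |f|=6.2
0.250 ft=4.8 |f|=5.8
0.350 ft=5.3 |f|=6.3
0.450 ft=5.1 |f|=6.0
0.550 ft=5.1 |f|=5.9
0.650 ft=5.1 |f|=5.4
0.750 ft=5.1 |f|=5.9
0.850 ft=4.9 |f|=5.5
0.950 ft=5.6 |f|=5.9
1.050 ft=4.6 |f|=4.8
1.150 ft=5.1 |f|=5.4
1.250 ft=6.2 |f|=6.5
1.350 ft=5.8 |f|=6.2
1.450 ft=5.3 |f|=6.7
1.460 ft=5.9 |f|=7.2
1.470 ft=7.1 |f|=8.2
1.480 ft=6.7 |f|=7.6
1.490 ft=7.6 |f|=8.6
1.500 ft=7.3 |f|=8.5
1.510 ft=7.5 |f|=8.2
1.520 ft=5.9 |f|=7.7
1.530 ft=8.0 |f|=8.5
1.540 ft=7.7 |f|=8.7
1.550 ft=7.7 |f|=8.9
1.560 ft=7.4 |f|=9.1
1.570 ft=7.3 |f|=9.3
1.580 ft=7.5 |f|=8.8
1.590 ft=7.4 |f|=8.5
1.600 ft=7.7 |f|=9.0
1.610 ft=8.0 |f|=10.1
1.620 ft=8.2 |f|=9.9
1.630 ft=10.2 |f|=11.2
1.640 ft=12.7 |f|=13.2
30.3917 [483.6 135.  122.4] 1.6400000000000001
```

The force rose at the stop here too, and there is time left. Next I back off, rise clear and check.

Run:
```python
from h import *
np.set_printoptions(precision=1,suppress=True)
p=np.array(robot.observe()['tcp_pos'])
robot.servo_line(p+[2,14,0],feed=80)
robot.servo_line([p[0]+2,p[1]+14,300],feed=150)
robot.movep([450,60,340],rot(0,-1))
shot('wrist','w4.png'); s=robot.observe();print(s['t'],s['contact_force'])
```

```text
33.575 [-0.1 -0.  -0.3]
```

View pics/w4.png

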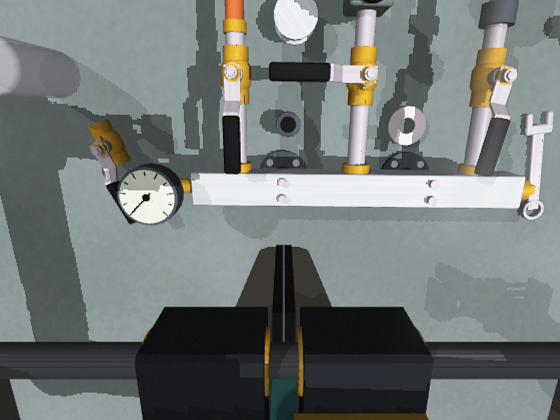

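The vent lever (stem (232,72), sleeve end (231,172)) is in line with its pipe, and the supply lever is square across at row 72. The gauge needle has dropped, and the test lever and loose things look unmoved.

```bash
python3 -c "
from h import *
print(robot.job_done())"
```

```text
the job is handed in; nothing more can be done
None
```

The supply valve is shut, then the vent opened, each pushed by fingertip just to its stop; the test-piece lever and loose things look unmoved, and the job is handed in at about 34 s.

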